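# Start the bench reader under its push-latch cover

## Robot

A 6-joint arm with a two-finger parallel gripper is mounted at the origin on a cart in front of the work surface, level with it; the furniture and walls round the work are solid. World frame = base frame: x ahead of the robot, y to its left, z up, the work surface at z = 0. Lengths are in mm, angles in rad, forces in N, time in s.
With the tool pointing down it reaches from about 300 to 750 mm from the base axis. Payload 8.5 kg.
Tool frame: the origin (TCP) lies midway between the tips of the shut fingers; the grasp point (between the pads) lies 19 mm behind it; z points along the fingers, y is the line along which they close (so a half turn about z gives the same grasp; the last joint's range is limited). The gripper opens to 88 mm and grips with 3 to 60 N. Pads are 18 mm wide; open, the fingers measure 123 mm over their backs; the gripper's body (75 mm by 187 mm) begins 45 mm behind the grasp point.
Start: joints at [-0.215, 0.381, 1.297, -0, 1.464, -0.215], TCP at [549.982, 0.002, 205.448] pointing down, gripper open.
Joint ranges: [-3.11, 3.11], [-0.89, 2.33], [0.22, 2.48], [-1.42, 4.56], [0.17, 2.85], [-2.88, 2.88]. Speed limits (rad/s): [2.39, 2.39, 3.14, 3.14, 3.14, 3.14].

## Interface

Orientations are given as [roll, pitch, yaw] about the fixed x, y, z axes, in that order (R = Rz(yaw) Ry(pitch) Rx(roll)).
In Python, from bench import * gives the robot as it stands. The module is installed in compiled form; this text tells all that it offers.
- The arm moves only by the tool send_rows, never from a script. Its argument "moves" is a list of rows, each an object with "offset": the shift along the world's x, y, z in units of 40 mm (1.0 is 40 mm), a list of three; "roll": the turn about the world's z in units of 10 degrees (1.0 is 10 degrees); "hand": the closure, from 0 (fully open) to 1 (shut). In form: [{"offset": [tx, ty, tz], "roll": roll, "hand": hand}, ...]. A call has 1 to 20 rows; each row is the pose to reach, as a shift and turn from the pose commanded when the call began; what a row does not reach only later rows make up. A row lasts 1/8 s, in which the tool goes at most 62.5 mm and 10.7 degrees, less where a joint would pass 70% of its speed; a pose out of reach is approached as far as the arm can. A call with a gripper value outside its range is refused whole. The fingers move at their own pace and stop on an object; "squeeze" is the grip in N (left out, the last holds). Time passes only in rows, so rows that repeat a pose let the fingers close. It gives the time, the measured TCP pose, the force, the opening and the grip force at its end, in the units of the state.
- get_state(): the state, without advancing time (a new reading comes with each control period).
- get_image(name): name is "scene" or "side" or "wrist"; returns a dict with "pixels" (480x640x3 uint8, red, green, blue), "z_map" (480x640 float32, mm along the optical axis (not along the pixel's ray), 0 where there is no reading), "fx", "fy", "cx", "cy" (pixels), "distortion" ([k1, k2, p1, p2, k3] as OpenCV has them; the pictures are not rectified), "extrinsics" (4x4, takes a point from camera to world coordinates). Camera axes: x right, y down, z forward; pixel columns grow to the right and rows downward; lengths in mm; the calibration is good to about 2 mm. A picture is of the moment at which its call begins.
- hand_in(): hands the job in; it is judged then, once.
Trained networks look in a picture, given as the dict that the camera call returned (one of the last four; its "shot" number tells which), for a name from the list of things; names that differ only in an ending like _2 or _b are one class to them, and where a whole thing is asked for, a point or a joint stands for the part that bears it (a point fixed in the world has none). Each returns a list of dicts, best first, with "conf" (0 to 1); they miss things now and then, are a little off and sometimes report something else, mostly with a low value. They report only what shows in the picture. A call takes as long as a camera call.
- look_for(picture, name): "bbox" ([left, top, right, bottom] in pixels, round what is visible of it).
- silhouettes(picture, name): "mask" (480x640 bool, what is visible of it) and "bbox" ([left, top, right, bottom] in pixels, round what is visible of it).
- landmark_of(picture, name): "pixel" ([column, row] in pixels: a listed point, or the origin of a listed thing).
The state is a dict: "t": time; "joints": joint angles; "qvel": joint speeds; "joint_torque": joint torques, N m; "tool_pos": TCP position; "tcp_rot": TCP orientation; "contact_force": force on the tool from outside, world axes, zero at the start; "torque": the same for the moment, N m; "finger_gap": finger opening in mm; "gripper_force": force on a finger pad.
Only numpy, scipy, OpenCV 4.12 (cv2) and the standard library are available. Lean on these libraries where they do the work, as an engineer would, in place of code of your own. Each camera call takes 0.05 s, during which the arm holds its last target. There are 200 camera calls.

## Task

Start a reading on the small white bench reader: press its blue push-latch cover so that it pops open, push the green start key underneath right down and let it come back, then swing the cover shut and press it down again until it latches and stays flush when you let go. Use only touch and pushes with the fingers, grasp and lift nothing, and leave the beaker, petri dish, amber bottle and sample jar where they stand.

Things in the scene. Friction and masses are not known exactly. Their poses are not given: they have to be found in the camera images.
- reader: White bench reader, a box 150 mm deep (x), 130 wide (y), 60 high, fixed to the worktop. Origin: centre of its underside, z = 0; x points from its front (robot side) to its rear, y left seen from the robot, z up. A recess in its top (x -51 to +54, y -44 to +44 mm, floor at z = 26 mm) holds the start key, closed by the blue cover.
- cover (a joint): Hinge angle, rad, of the blue cover (100 mm long, 84 wide, 5 thick). 0 = shut and latched, flush with the housing's top; 1.5 = open stop, nearly upright; -0.073 = pressed in to the stop, free edge 7 mm down. Push-push latch: press the pad to the stop and let go, and a damped spring opens it to 1.5 in 1 to 2 s, following the finger: take that up and to the front, out of its way.
- cover_pad (a point): Centre of the black press pad (20 x 50 mm) on the cover's outer face, 74 mm from the hinge axis, 28 mm from the free edge (room for a finger beside the rigid rim); moves with the cover. Shut: (-22, 0, 60) mm in the reader's frame. Some 3 N here press it in, 5.4 mm to the stop. Pressed in 3 mm here it is released; to relatch, press 4 mm or more below flush (best to the stop), else it opens again.
- cover_hinge (a point): Middle of the cover's hinge axis, along the reader's y at the recess's rear, at (52, 0, 57.5) mm in the reader's frame. Open at 1.5, the free edge stands 7 mm to its front, 102 mm above it, outer face to the rear; a steel striker at the edge reaches to 112 mm above and 26 mm to the front. To shut, push the outer face from behind to the front and down round this axis: 1 to 2 N, more if fast.
- start_key (a joint): Travel of the green start key in m: 0 up, 0.006 fully down. Sprung: 4 N pushes it fully down and it comes back when released. It counts as pressed from 0.0045.
- start_key_top (a point): Centre of the top face of the round green start key, 20 mm in diameter, on a black base 36 mm across, at (-24, 0, 44) mm in the reader's frame when up, 16 mm below the housing's top; pressed straight down. Covered while the cover is shut.
- beaker: Bystander: small clear glass beaker, 50 mm across, 56 mm high, loose on the worktop left of the reader. Origin: centre of its underside.
- petri: Bystander: petri dish with lid, 63 mm across, 14 mm high, loose, right of the reader. Origin: centre of its underside.
- amber_bottle: Bystander: amber reagent bottle with black cap, 54 mm across, 131 mm high, loose, right of the reader beyond the petri dish. Origin: centre of its underside.
- jar: Bystander: clear sample jar with red screw lid, 62 mm across, 120 mm high, loose, far left of the reader. Origin: centre of its underside.

How it is judged (in metres and radians):
On the way, in this order (a step that is already met when the one before it is completed fails the run):
1. the cover has popped open (hinge beyond 1.2 rad) while the key is up (value of joint cover above 1.2 rad and value of joint start_key below 0.0015 m), for 0.2 s.
2. the start key is pressed down by the fingers, 4.5 mm or more of its 6 mm (value of joint start_key above 0.0045 m and contact force between the fingers and start_key above 0.5 N), for 0.05 s.
3. the cover is pressed in below flush again (hinge below -0.03 rad) (value of joint cover below -0.03 rad), for 0.05 s.
At the end, for the whole second after the job is handed in: The cover is latched and at rest, flush with the housing (hinge within 0.025 rad of 0), the start key is up again (within 1.5 mm), and beaker, petri dish, amber bottle and sample jar are within 20 mm of where they stood (value of joint cover between -0.025 and 0.025 rad and velocity of joint cover between -0.05 and 0.05 rad/s and value of joint start_key below 0.0015 m and distance of each of beaker, petri, amber_bottle, jar from where it was at the start of the episode below 0.02 m); the robot touches nothing.
It fails at once if the small glass beaker is moved by more than 20 mm or lifted or knocked over (distance of beaker from where it was at the start of the episode above 0.02 m or angle between beaker's own z axis and vertical above 0.3 rad).
It fails at once if the petri dish is moved by more than 20 mm or lifted or knocked over (distance of petri from where it was at the start of the episode above 0.02 m or angle between petri's own z axis and vertical above 0.3 rad).
It fails at once if the amber bottle is moved by more than 20 mm or lifted or knocked over (distance of amber_bottle from where it was at the start of the episode above 0.02 m or angle between amber_bottle's own z axis and vertical above 0.3 rad).
It fails at once if the red-capped sample jar is moved by more than 20 mm or lifted or knocked over (distance of jar from where it was at the start of the episode above 0.02 m or angle between jar's own z axis and vertical above 0.3 rad).
It also fails if it takes over 56 s, if anything falls off the work surface, if the arm or the gripper's body presses on something with over 40 N, if the wrist force passes 120 N, or if a joint passes its speed limit or range.

## Working session

There is one attempt and no reset: what is moved stays moved. The work goes in short steps, Python scripts to look and compute and a tool call to move; the robot and the scene stay as the last step left them, time stands still between calls to the robot, and variables do not carry over. Pictures are saved under pics/ and viewed, at most 10 in all, crops included, and the job is handed in when it is done.

Besides the shell and the picture viewer there is one more tool, called after "Call:" as name(argument=value, ...) on one line, values as JSON. send_rows: Moves the arm, as the interface text tells. Its arguments: {"type":"object","properties":{"moves":{"type":"array"},"squeeze":{"type":"number"}},"required":["moves"]}

```bash
mkdir -p pics; cat > h.py <<'E'
from bench import *
import numpy as np, cv2
def world(im,uv,z=None):
    K=np.array([[im['fx'],0,im['cx']],[0,im['fy'],im['cy']],[0,0,1.]])
    n=cv2.undistortPoints(np.array([[uv]],float),K,np.array(im['distortion'],float))[0,0]
    T=np.array(im['extrinsics']); d=T[:3,:3]@np.array([n[0],n[1],1]); o=T[:3,3]
    if z is not None: return o+d*(z-o[2])/d[2]
    c,r=int(round(uv[0])),int(round(uv[1])); w=im['z_map'][max(r-2,0):r+3,max(c-2,0):c+3]; w=w[w>0]
    return o+d*np.median(w) if len(w) else None
def cloud(im,mask):
    K=np.array([[im['fx'],0,im['cx']],[0,im['fy'],im['cy']],[0,0,1.]])
    r,c=np.nonzero(mask&(im['z_map']>0)); 
    n=cv2.undistortPoints(np.stack([c,r],1)[:,None].astype(float),K,np.array(im['distortion'],float))[:,0]
    p=np.c_[n,np.ones(len(n))]*im['z_map'][r,c][:,None]; T=np.array(im['extrinsics'])
    return p@T[:3,:3].T+T[:3,3]
E
python3 - <<'E'
from h import *
np.set_printoptions(precision=1,suppress=True)
s=get_state(); print(s['tool_pos'],s['tcp_rot'],s['contact_force'],s['finger_gap'])
ims={}
for n in ['scene','side','wrist']:
    im=get_image(n); ims[n]=im
    print(n,np.array(im['extrinsics'])[:3,3])
    for k in ['reader','cover_pad','cover_hinge','beaker','petri','amber_bottle','jar']:
        L=landmark_of(im,k)[:1]
        zz={'reader':0,'cover_pad':60,'cover_hinge':57.5}.get(k,0)
        for l in L: print(k,round(l['conf'],2),np.array(l['pixel']),world(im,l['pixel'],zz))
    for k in ['reader','cover']:
        for l in silhouettes(im,k)[:1]:
            P=cloud(im,l['mask']); P=P[abs(P[:,2]-60)<4]
            if len(P)>50: print(k,l['conf'],cv2.minAreaRect(P[:,:2].astype(np.float32)),np.median(P[:,2]))
cv2.imwrite('pics/a.png',cv2.resize(np.vstack([np.hstack([ims['scene']['pixels'],ims['side']['pixels']]),np.hstack([ims['wrist']['pixels'],ims['wrist']['pixels']*0])])[...,::-1],(800,600)))
E
```

```text
[549.7   0.1 204.9] [-3.1 -0.   1.6] [ 0.2 -0.2  0.4] 87.93563207959481
scene [ -80.5 -877.7  766.6]
reader 0.9 [322.2 258.1] [525.7 109.1   0. ]
cover_pad 0.94 [315.1 246.6] [491.6  87.6  60. ]
cover_hinge 0.86 [333.5 230.4] [578.8 133.8  57.5]
beaker 0.85 [242.6 220.7] [432.9 420.    0. ]
petri 0.91 [341.7 322.9] [ 421.2 -139.6    0. ]
amber_bottle 0.87 [392.6 338.6] [ 484.6 -242.6    0. ]
jar 0.73 [229.4 209.7] [427.9 509.5   0. ]
reader 0.76 ((525.3125610351562, 107.50546264648438), (153.49598693847656, 131.87364196777344), 18.457277297973633) 60.578677256147785
cover 0.66 ((524.8783569335938, 109.94779968261719), (114.93663787841797, 92.62083435058594), 18.06760597229004) 60.8977403509889
side [-196.3 1093.8  556.3]
reader 0.58 [316.1 257.5] [537.6  82.2   0. ]
cover_pad 0.81 [326.8 242.7] [493.1  97.5  60. ]
cover_hinge 0.73 [293.5 239.5] [578.  130.3  57.5]
beaker 0.59 [274.9 314.3] [427.8 380.1   0. ]
petri 0.46 [391.7 243.8] [ 424.  -136.9    0. ]
amber_bottle 0.83 [394.9 230.8] [ 467.9 -238.5    0. ]
jar 0.81 [230.1 341.3] [429. 512.   0.]
reader 0.79 ((520.253662109375, 110.68315124511719), (149.38192749023438, 134.07730102539062), 18.251323699951172) 61.02410749564979
cover 0.77 ((518.82177734375, 109.8109130859375), (112.7996597290039, 98.24967956542969), 25.736839294433594) 61.33989711746858
wrist [549.7  66.2 385. ]
reader 0.95 [292.2 105.5] [526. 110.   0.]
cover_pad 0.59 [260.7 107.1] [501.1 101.9  60. ]
cover_hinge 0.56 [340.4  83. ] [573.3 122.8  57.5]
petri 0.89 [219.7 315.8] [ 430.1 -139.2    0. ]
amber_bottle 0.72 [258.4 391.4] [ 473.6 -253.3    0. ]
reader 0.64 ((523.113037109375, 109.55958557128906), (150.1451873779297, 130.31912231445312), 18.613574981689453) 60.392235873411664
cover 0.69 ((520.9436645507812, 109.1080551147461), (116.62516784667969, 84.50408935546875), 18.98153305053711) 60.629948490674394
```

View pics/a.png

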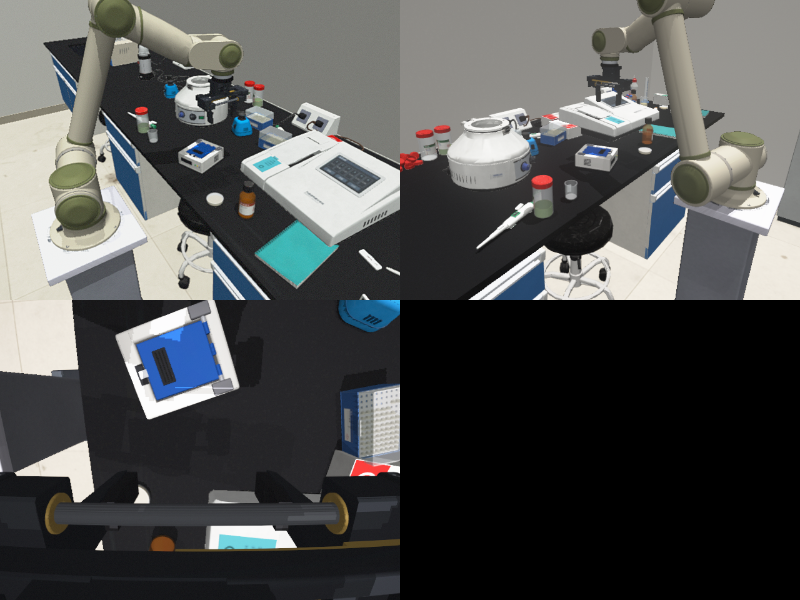

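The reader is found at about (523.5, 109) with yaw 18.5°. The cover is shut and the pad is near (502.6, 102). I'll line the shut fingers up above the pad, camera to the front, and then check.

Call:
send_rows(moves=[{"offset": [-0.4, 0.8, -0.4], "roll": 1.06, "hand": 1}, {"offset": [-1.185, 2.55, -1.0], "roll": 2.12, "hand": 1}, {"offset": [-1.185, 2.55, -1.0], "roll": 3.18, "hand": 1}, {"offset": [-1.185, 2.55, -1.0], "roll": 4.24, "hand": 1}, {"offset": [-1.185, 2.55, -1.0], "roll": 5.3, "hand": 1}, {"offset": [-1.185, 2.55, -1.0], "roll": 6.36, "hand": 1}, {"offset": [-1.185, 2.55, -1.0], "roll": 7.42, "hand": 1}, {"offset": [-1.185, 2.55, -1.0], "roll": 8.48, "hand": 1}, {"offset": [-1.185, 2.55, -1.0], "roll": 9.54, "hand": 1}, {"offset": [-1.185, 2.55, -1.0], "roll": 10.6, "hand": 1}, {"offset": [-1.185, 2.55, -1.0], "roll": 10.85, "hand": 1}, {"offset": [-1.185, 2.55, -1.0], "roll": 10.85, "hand": 1}, {"offset": [-1.185, 2.55, -1.0], "roll": 10.85, "hand": 1}], squeeze=10)

```text
t: 3.12
tool_pos: [502.6, 102.0, 165.5]
tcp_rot: [-3.142, 0.0, -2.82]
contact_force: [0.2, 0.6, 0.4]
finger_gap: 0.5
gripper_force: 0.0
```

```bash
python3 - <<'E'
from h import *
np.set_printoptions(precision=2,suppress=True)
s=get_state(); print(s['t'],s['tool_pos'],s['tcp_rot'],s['joints'],s['finger_gap'])
im=get_image('wrist'); print(np.array(im['extrinsics'])[:3,3])
for k,z in [('reader',0),('cover_pad',60),('cover_hinge',57.5)]:
    for l in landmark_of(im,k)[:1]: print(k,l['conf'],l['pixel'],world(im,l['pixel'],z))
for k in ['reader','cover','cover_pad']:
    for l in silhouettes(im,k)[:1]:
        P=cloud(im,l['mask']); P=P[abs(P[:,2]-60)<4]
        if len(P)>50: print(k,l['conf'],cv2.minAreaRect(P[:,:2].astype(np.float32)),np.median(P[:,2]))
# heights in reader frame from scene+side
for n in ['scene','side']:
    i2=get_image(n); P=cloud(i2,np.ones((480,640),bool)); a=np.radians(18.5)
    d=P[:,:2]-[523.5,109]; x=d@[np.cos(a),np.sin(a)]; y=d@[-np.sin(a),np.cos(a)]
    for x0 in range(80,160,20):
        m=(x>x0)&(x<x0+20)&(abs(y)<110); print(n,x0,m.sum(),P[m,2].max() if m.any() else None, np.median(P[m,2]))
g=im['pixels'][...,::-1]; cv2.imwrite('pics/b.png',g)
E
```

```text
3.125 [502.57 102.01 165.47] [-3.14  0.   -2.82] [-0.03  0.35  1.47 -0.    1.32 -1.92] 0.4606788335879577
[439.8   81.54 344.99]
reader 0.88 [315.5, 233.0] [522.56 110.23   0.  ]
cover_pad 0.82 [314.2, 228.6] [504.8  102.93  60.  ]
cover_hinge 0.61 [314.4, 304.6] [574.22 126.24  57.5 ]
reader 0.9 ((502.9725036621094, 102.96015167236328), (107.35163116455078, 130.36724853515625), 18.73326301574707) 60.475045278897426
cover 0.82 ((520.106689453125, 108.79701232910156), (113.23062896728516, 84.2707290649414), 18.487689971923828) 60.82065256415518
cover_pad 0.73 ((509.5599365234375, 105.26200866699219), (90.80583953857422, 84.18963623046875), 18.59076499938965) 60.829465641413606
scene 80 331 4.667603920652255 -620.7295238684203
scene 100 195 5.173650047007527 -1.9876551086292693
scene 120 163 4.513353157121969 0.0037625641550675937
scene 140 165 6.611112537063036 0.9724840913285107
side 80 662 4.5789444905371965 -577.4035457933886
side 100 469 4.342323036721837 -548.8712217725016
side 120 396 5.059744822290099 -0.05869896356807658
side 140 358 4.0525690729255075 0.16387999357874605
```

View pics/b.png

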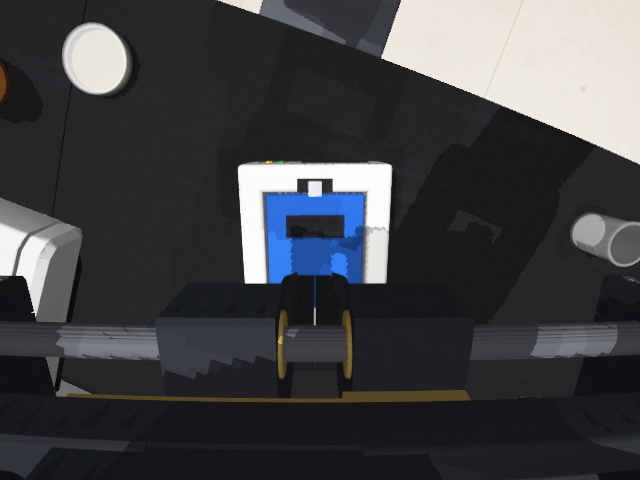

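Picture: fingers centred (~315), pad at (315,226), reader free all round. Pressing the pad in.

Call:
send_rows(moves=[{"offset": [0, 0, -1.2], "roll": 0, "hand": 1}, {"offset": [0, 0, -2.4], "roll": 0, "hand": 1}, {"offset": [0, 0, -2.6], "roll": 0, "hand": 1}, {"offset": [0, 0, -2.7], "roll": 0, "hand": 1}, {"offset": [0, 0, -2.75], "roll": 0, "hand": 1}, {"offset": [0, 0, -2.775], "roll": 0, "hand": 1}, {"offset": [0, 0, -2.775], "roll": 0, "hand": 1}])

```text
t: 4.45
tool_pos: [502.8, 102.0, 55.0]
tcp_rot: [-3.141, 0.001, -2.819]
contact_force: [0.1, -0.1, 0.4]
finger_gap: 0.7
gripper_force: 0.0
```

Call:
send_rows(moves=[{"offset": [0, 0, -0.025], "roll": 0, "hand": 1}, {"offset": [0, 0, -0.05], "roll": 0, "hand": 1}, {"offset": [0, 0, -0.05], "roll": 0, "hand": 1}])

```text
t: 4.82
tool_pos: [502.5, 102.0, 52.4]
tcp_rot: [3.142, -0.0, -2.819]
contact_force: [0.0, 0.1, -0.4]
finger_gap: 0.3
gripper_force: 0.0
```

```bash
python3 - <<'E'
from h import *
s=get_state(); print(s['t'],s['tool_pos'],s['contact_force'],s['torque'])
im=get_image('wrist'); a=im['pixels'][100:300,200:430,::-1]
im=get_image('scene'); b=im['pixels'][190:300,260:390,::-1]
im=get_image('side'); c=im['pixels'][190:300,260:390,::-1]
f=lambda q:cv2.resize(q,(400,300))
cv2.imwrite('pics/c.png',np.vstack([np.hstack([f(a),f(b)]),np.hstack([f(c),f(c)])]))
E
```

```text
4.825 [502.54302222 101.99400654  52.36979549] [ 0.02993413  0.12678576 -0.37632079] [0.11651774 0.01917654 0.04561845]
```

View pics/c.png

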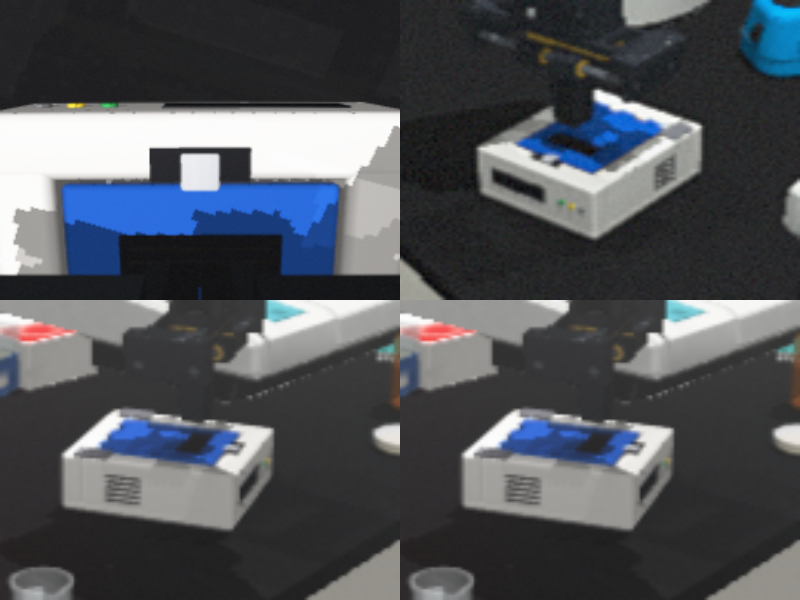

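No contact force yet, and the cover still looks shut in the views. I'll go down in small steps.

Call:
send_rows(moves=[{"offset": [0, 0, -0.03], "roll": 0, "hand": 1}, {"offset": [0, 0, -0.06], "roll": 0, "hand": 1}, {"offset": [0, 0, -0.06], "roll": 0, "hand": 1}])

```text
t: 5.35
tool_pos: [502.5, 102.0, 49.9]
tcp_rot: [3.142, -0.0, -2.819]
contact_force: [0.1, 0.5, -0.9]
finger_gap: 0.3
gripper_force: 0.0
```

```bash
python3 - <<'E'
from h import *
np.set_printoptions(precision=1,suppress=True)
im=get_image('wrist'); P=cloud(im,np.ones((480,640),bool)); a=np.radians(18.5)
print(get_state()['tool_pos'],get_state()['contact_force'])
d=P[:,:2]-[523.5,109]; x=d@[np.cos(a),np.sin(a)]; y=d@[-np.sin(a),np.cos(a)]
for x0 in range(-74,0,4):
    print(x0,[ (np.round(np.median(P[m,2]),1),m.sum()) for m in [(x>x0)&(x<x0+4)&(y>l)&(y<h) for l,h in [(-60,-46),(-38,-26),(-20,-12),(12,20),(26,38),(46,60)]] if m.any()])
cv2.imwrite('pics/d.png',cv2.resize(im['pixels'][100:300,160:480,::-1],(800,500)))
E
```

```text
[502.6 102.   50. ] [ 0.3 -0.3  0.8]
-74 [(np.float64(59.8), np.int64(230)), (np.float64(59.8), np.int64(193)), (np.float64(59.9), np.int64(128)), (np.float64(59.7), np.int64(128)), (np.float64(59.8), np.int64(194)), (np.float64(60.0), np.int64(222))]
-70 [(np.float64(60.3), np.int64(222)), (np.float64(60.3), np.int64(195)), (np.float64(60.4), np.int64(129)), (np.float64(60.3), np.int64(128)), (np.float64(60.4), np.int64(190)), (np.float64(60.3), np.int64(227))]
-66 [(np.float64(60.3), np.int64(212)), (np.float64(60.4), np.int64(190)), (np.float64(60.3), np.int64(126)), (np.float64(60.3), np.int64(128)), (np.float64(60.3), np.int64(193)), (np.float64(60.2), np.int64(210))]
-62 [(np.float64(60.3), np.int64(213)), (np.float64(60.4), np.int64(189)), (np.float64(60.4), np.int64(125)), (np.float64(60.5), np.int64(126)), (np.float64(60.3), np.int64(182)), (np.float64(60.2), np.int64(219))]
-58 [(np.float64(60.3), np.int64(209)), (np.float64(164.2), np.int64(1195)), (np.float64(165.6), np.int64(1929)), (np.float64(165.6), np.int64(1941)), (np.float64(164.6), np.int64(1388)), (np.float64(60.
[... 1547 characters left out ...]
t64(188))]
-26 [(np.float64(60.2), np.int64(189)), (np.float64(60.8), np.int64(158)), (np.float64(61.5), np.int64(96)), (np.float64(61.5), np.int64(94)), (np.float64(60.8), np.int64(161)), (np.float64(60.1), np.int64(182))]
-22 [(np.float64(60.2), np.int64(177)), (np.float64(60.6), np.int64(148)), (np.float64(61.8), np.int64(42)), (np.float64(61.6), np.int64(31)), (np.float64(60.7), np.int64(151)), (np.float64(60.1), np.int64(180))]
-18 [(np.float64(59.8), np.int64(16)), (np.float64(60.0), np.int64(13)), (np.float64(61.0), np.int64(2)), (np.float64(60.2), np.int64(9)), (np.float64(59.8), np.int64(20))]
-14 []
-10 []
-6 [(np.float64(163.4), np.int64(15))]
-2 [(np.float64(162.2), np.int64(2))]
```

View pics/d.png

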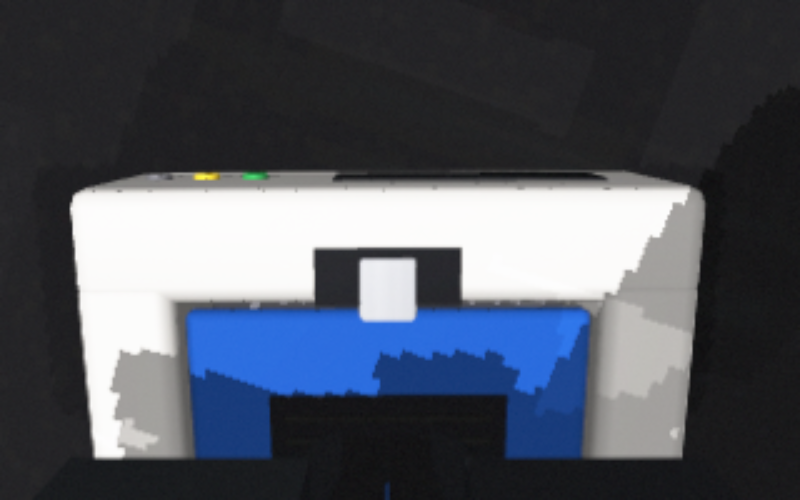

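The depth map shows the cover still flush (z≈60.8), so the fingertips sit higher than the TCP reading suggests. I'll keep feeling downward and find the contact height by force.

Call:
send_rows(moves=[{"offset": [0, 0, -0.04], "roll": 0, "hand": 1}, {"offset": [0, 0, -0.08], "roll": 0, "hand": 1}, {"offset": [0, 0, -0.08], "roll": 0, "hand": 1}])

```text
t: 5.78
tool_pos: [502.5, 102.0, 46.7]
tcp_rot: [3.141, -0.0, -2.819]
contact_force: [-0.1, 0.5, 0.1]
finger_gap: 0.5
gripper_force: 0.0
```

```bash
python3 - <<'E'
from h import *
np.set_printoptions(precision=1,suppress=True)
a=np.radians(18.5)
for n in ['wrist','scene','side']:
    im=get_image(n); P=cloud(im,np.ones((480,640),bool))
    d=P[:,:2]-[523.5,109]; x=d@[np.cos(a),np.sin(a)]; y=d@[-np.sin(a),np.cos(a)]
    m=(abs(y)<24)&(x>-40)&(x<0)&(P[:,2]<125)&(P[:,2]>40)
    print(n,np.histogram(P[m,2],bins=np.arange(40,126,3))[0])
    m&=P[:,2]>66
    if m.any(): print(np.percentile(x[m],[2,50,98]),np.percentile(y[m],[2,50,98]))
print(get_state()['contact_force'],get_state()['tool_pos'])
E
```

```text
wrist [   0    0    0    0    0    0 1214 1875    1    0    0    0    4   72
  127  156  171  165  174  199  251  170  194  188  191  220  201  251]
[-33.2 -31.4 -14.4] [-11.4  -0.1  12.3]
scene [ 0  0  0  0  0  2 52 78  8  0  0  0  0  0 11 12 13 12 13 12 19 13 16 15
 12 13 19 12]
[-33.3 -28.5 -10.6] [-18.   -7.8  14. ]
side [ 0  0  0  0  0  0 21 81  2  0  0  0  0  4  8  9 13 12  7 13 13 12  9 11
 12 11  4  1]
[-34.4 -28.3 -14.6] [-14.7  12.9  18.8]
[0.5 0.9 0.8] [502.6 102.   46.9]
```

```bash
python3 - <<'E'
from h import *
np.set_printoptions(precision=1,suppress=True)
a=np.radians(18.5)
for n in ['wrist','scene','side']:
    im=get_image(n); P=cloud(im,np.ones((480,640),bool))
    d=P[:,:2]-[523.5,109]; x=d@[np.cos(a),np.sin(a)]; y=d@[-np.sin(a),np.cos(a)]
    for z0 in range(72,240,8):
        m=(abs(y)<110)&(x>-110)&(x<80)&(P[:,2]>z0)&(P[:,2]<z0+8)
        if m.sum()>5: print(n,z0,m.sum(),'x',np.percentile(x[m],[2,98]),'y',np.percentile(y[m],[2,98]))
E
```

```text
wrist 72 16 x [-30.9 -30.6] y [-6.   6.9]
wrist 80 330 x [-32.8 -30.5] y [-12.1  12.9]
wrist 88 467 x [-32.9 -30.6] y [-12.7  13.6]
wrist 96 563 x [-33.  -23.6] y [-11.6  12.4]
wrist 104 478 x [-33.2 -28.5] y [-10.6  11.5]
wrist 112 554 x [-33.2 -30.8] y [-9.9 10.8]
wrist 120 857 x [-33.2 -13.4] y [-8.4  9.1]
wrist 128 93 x [-32.9 -11.8] y [-7.5  8.2]
wrist 136 177 x [-27.8 -12.5] y [-7.4  8.2]
wrist 144 4805 x [-56.5 -20.1] y [-78.5  81.3]
wrist 152 9958 x [-56.6 -26.3] y [-77.8  78.8]
wrist 160 20970 x [-56.5  -9. ] y [-69.5  77.4]
wrist 168 15414 x [-55.7 -39.2] y [-32.6  30.4]
wrist 176 18968 x [-46.2 -44.1] y [-52.6  56.3]
wrist 184 9887 x [-46.2 -38.1] y [-49.3  51.8]
scene 80 27 x [-32.4 -12.6] y [-14.1  10.7]
scene 88 30 x [-32.7 -12.1] y [-16.4  13. ]
scene 96 40 x [-32.7  -9.4] y [-17.2  13.9]
scene 104 35 x [-33.1 -10.5] y [-18.3  13.1]
scene 112 41 x [-32.9 -12.3] y [-18.5  13.4]
scene 120 43 x [-33.2 -11.2] y [-19.3  15.8]
scene 128 25 x [-32.7 -13.1] y [-19.2  17.3]
scene 136 8 x [-34.2  -8.9] y [-29.1  15.6]
scene 144 102 x [-55.5  10. ] y [-88.7  84. ]
scene 152 185 x
[... 534 characters left out ...]
 88 30 x [-33.6 -15.1] y [-13.1  15.3]
side 96 27 x [-34.3 -15. ] y [-14.2  20. ]
side 104 33 x [-33.4 -14.6] y [-15.7  18.3]
side 112 24 x [-33.9 -15.1] y [-12.2  20.9]
side 144 91 x [-57.2   7.7] y [-82.4  89.8]
side 152 139 x [-57.9   8. ] y [-80.5  88.2]
side 160 163 x [-57.3   7.2] y [-82.1  88. ]
side 168 143 x [-57.8   7.1] y [-82.8  95.1]
side 176 171 x [-57.2   6.6] y [-74.2  95. ]
side 184 320 x [-56.1   6.6] y [-87.7  95.1]
side 192 74 x [-47.1  -3.3] y [-35.5  17.6]
side 200 57 x [-46.9  -4.7] y [-30.8  18.8]
side 208 73 x [-47.2  -4.6] y [-26.2  18.7]
side 216 52 x [-43.   -6.5] y [ 3.7 17.7]
side 224 78 x [-57.5   7. ] y [-37.1  22. ]
side 232 64 x [-59.8   8.1] y [-31.3  39.2]
```

Fingertips really sit at z≈78 while the readout says 46.9, a constant ~31.5 mm offset (body bottom at ~143, as specified above the tips). Contact should come at about 28.5 on the readout.

Call:
send_rows(moves=[{"offset": [0, 0, -0.3], "roll": 0, "hand": 1}, {"offset": [0, 0, -0.4], "roll": 0, "hand": 1}, {"offset": [0, 0, -0.45], "roll": 0, "hand": 1}, {"offset": [0, 0, -0.5], "roll": 0, "hand": 1}, {"offset": [0, 0, -0.5], "roll": 0, "hand": 1}])

```text
t: 6.7
tool_pos: [502.6, 102.0, 26.9]
tcp_rot: [-3.142, -0.0, -2.819]
contact_force: [-0.2, -0.7, 2.7]
finger_gap: 0.4
gripper_force: 1.1
```

Call:
send_rows(moves=[{"offset": [0, 0, -0.05], "roll": 0, "hand": 1}, {"offset": [0, 0, -0.1], "roll": 0, "hand": 1}, {"offset": [0, 0, -0.1], "roll": 0, "hand": 1}])

```text
t: 7.08
tool_pos: [502.6, 102.0, 22.8]
tcp_rot: [-3.142, 0.0, -2.819]
contact_force: [-0.2, -0.5, 2.9]
finger_gap: 0.6
gripper_force: 1.2
```

Call:
send_rows(moves=[{"offset": [0, 0, -0.04], "roll": 0, "hand": 1}, {"offset": [0, 0, -0.05], "roll": 0, "hand": 1}, {"offset": [-0.3, -0.1, 1.2], "roll": 0, "hand": 1}, {"offset": [-1.3, -0.43, 2.2], "roll": 0, "hand": 1}, {"offset": [-2.4, -0.8, 3.0], "roll": 0, "hand": 1}, {"offset": [-2.85, -0.95, 3.5], "roll": 0, "hand": 1}, {"offset": [-2.85, -0.95, 3.5], "roll": 0, "hand": 1}, {"offset": [-2.85, -0.95, 3.5], "roll": 0, "hand": 1}, {"offset": [-2.85, -0.95, 3.5], "roll": 0, "hand": 1}, {"offset": [-2.85, -0.95, 3.5], "roll": 0, "hand": 1}, {"offset": [-2.85, -0.95, 3.5], "roll": 0, "hand": 1}, {"offset": [-2.85, -0.95, 3.5], "roll": 0, "hand": 1}, {"offset": [-2.85, -0.95, 3.5], "roll": 0, "hand": 1}, {"offset": [-2.85, -0.95, 3.5], "roll": 0, "hand": 1}])

```text
t: 8.82
tool_pos: [388.6, 64.0, 162.9]
tcp_rot: [3.142, 0.0, -2.819]
contact_force: [-0.2, -0.1, -0.7]
finger_gap: 0.5
gripper_force: 0.0
```

```bash
python3 - <<'E'
from h import *
np.set_printoptions(precision=1,suppress=True)
s=get_state(); print(s['t'],s['tool_pos'],s['contact_force'])
for n in ['wrist','scene','side']:
    im=get_image(n)
    for l in landmark_of(im,'start_key_top')[:1]: print(n,l['conf'],l['pixel'],world(im,l['pixel'],44),world(im,l['pixel']))
    if n=='scene': b=im['pixels'][170:290,240:400,::-1]
    if n=='side': c=im['pixels'][170:290,240:400,::-1]
cv2.imwrite('pics/e.png',cv2.resize(np.hstack([b,c]),(800,300)))
E
```

```text
8.825 [388.6  64.  162.9] [-0.2 -0.1 -0.7]
scene 0.48 [320.1, 249.4] [508.3  90.4  44. ] [510.9  94.8  40.8]
side 0.55 [319.4, 243.7] [526.6  83.7  44. ] [539.1  66.3  35.2]
```

View pics/e.png

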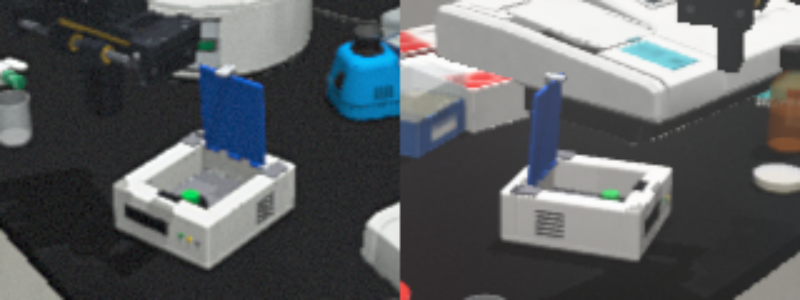

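Cover is open, upright, green key visible in the recess. Now pressing the key.

Call:
send_rows(moves=[{"offset": [1.4, 0.47, -0.4], "roll": 0, "hand": 1}, {"offset": [2.5, 0.84, -1.0], "roll": 0, "hand": 1}, {"offset": [2.77, 0.925, -2.0], "roll": 0, "hand": 1}, {"offset": [2.77, 0.925, -3.0], "roll": 0, "hand": 1}, {"offset": [2.77, 0.925, -3.5], "roll": 0, "hand": 1}, {"offset": [2.77, 0.925, -3.7], "roll": 0, "hand": 1}, {"offset": [2.77, 0.925, -3.8], "roll": 0, "hand": 1}, {"offset": [2.77, 0.925, -3.88], "roll": 0, "hand": 1}, {"offset": [2.77, 0.925, -3.88], "roll": 0, "hand": 1}])

```text
t: 10.25
tool_pos: [499.5, 101.0, 9.0]
tcp_rot: [-3.141, 0.001, -2.819]
contact_force: [-4.4, 0.2, 9.7]
finger_gap: 0.5
gripper_force: 5.0
```

```bash
python3 - <<'E'
from h import *
np.set_printoptions(precision=1,suppress=True)
s=get_state(); print(s['t'],s['tool_pos'],s['contact_force'],s['torque'])
ims={n:get_image(n) for n in ['wrist','scene','side']}
f=lambda q:cv2.resize(q[...,::-1],(400,300),interpolation=cv2.INTER_CUBIC)
cv2.imwrite('pics/f.png',np.vstack([np.hstack([f(ims['scene']['pixels'][170:272,260:396]),f(ims['side']['pixels'][170:272,260:396])]),np.hstack([f(ims['wrist']['pixels'][60:360,120:520]),f(ims['wrist']['pixels'][150:330,220:460])])]))
a=np.radians(18.5)
for n in ['scene','side']:
    P=cloud(ims[n],np.ones((480,640),bool))
    d=P[:,:2]-[523.5,109]; x=d@[np.cos(a),np.sin(a)]; y=d@[-np.sin(a),np.cos(a)]
    for z0 in range(62,230,12):
        m=(abs(y)<110)&(x>-80)&(x<90)&(P[:,2]>z0)&(P[:,2]<z0+12)
        if m.sum()>5: print(n,z0,np.histogram(x[m],bins=np.arange(-80,91,10))[0])
E
```

```text
10.25 [499.5 101.    9. ] [-4.4  0.2  9.7] [0.1 0.7 0. ]
scene 62 [ 4 20 14  3 45 17 11  4  5  2  2  9  8 16  8  0  0]
scene 74 [ 0  0  0  0 38 12  5  0  0  0  0  0  0  0  0  0  0]
scene 86 [ 0  0  0  0 30  9  2  0  0  0  0  0  1  1  0  0  0]
scene 98 [ 0  0  7  7 13  4  7  5  0  0  0  0  1  0  0  0  0]
scene 110 [  0   2 100  48  25  26  22   9   8   1   0   0  16   2   0   0   0]
scene 122 [  0   3 126 100  37  13   6  19  12   0   0   0  45   1   0   0   0]
scene 134 [  0   3  65 103  11  16  19  30   7   3   0   0  49   2   0   0   0]
scene 146 [  0   1  63 185  71  68  69  77  32   2   0   1  53   2   0   0   0]
scene 158 [ 0  0  1 85 12 10 12  7  0  0  0  1 12  0  0  0  0]
scene 170 [ 0  0  0 57 10 11 10  8  0  0  0  0  0  0  0  0  0]
scene 182 [ 0  1 51  9 11 12  9 11  5  0  0  0  0  0  0  0  0]
scene 194 [ 0 17 71 41 23 21 12 18 12  2  0  0  0  0  0  0  0]
scene 206 [ 0  1 53 36 19 13 10  4  1  0  0  0  0  0  0  0  0]
scene 218 [ 0 19 21 15 11  6  3  4  0  0  0  0  0  0  0  0  0]
side 62 [ 6 11 10  4 27 18  9  1  4  0  0 10 52 12  9  0  0]
side 74 [ 0  0  0  0  8  6  4  0  0  0  0  0 41  3  0  0  0]
side 86 [ 0  0  0  0  2  0  0  0  0  0  0  0 32  1  0  0  0]
side 98 [ 0  0  9  4  5  4  3  1  4  0  0  0 38  0  0  0  0]
side 110 [ 0 17 65 23 23 19 21 18 11  0  0  0 52  0  0  0  0]
side 122 [ 0 27 86 54 15 17 14 15 11  0  0  0 46  0  0  0  0]
side 134 [ 0 15 35 37 25 29 39 21 13  0  0  0 50  0  0  0  0]
side 146 [ 0  9 51 98 56 48 53 46 14  0  0  0 51  0  0  0  0]
side 158 [ 0  0  8 32 17 17 18  7  0  0  7  7 26  0  0  0  0]
side 170 [ 0  0  2 31 15 18 20  5  0  0  0  2  2  0  0  0  0]
side 182 [ 0 14 11 16 10 12 14 11  6  0  0  0  0  0  0  0  0]
side 194 [ 0 19 23 15 18 12 13  9  7  0  0  0  0  0  0  0  0]
side 206 [ 0  5 33 26 22 20 16 18  5  0  0  0  0  0  0  0  0]
side 218 [ 0 12 21 16 17 12 13 11  4  0  0  0  0  0  0  0  0]
```

View pics/f.png

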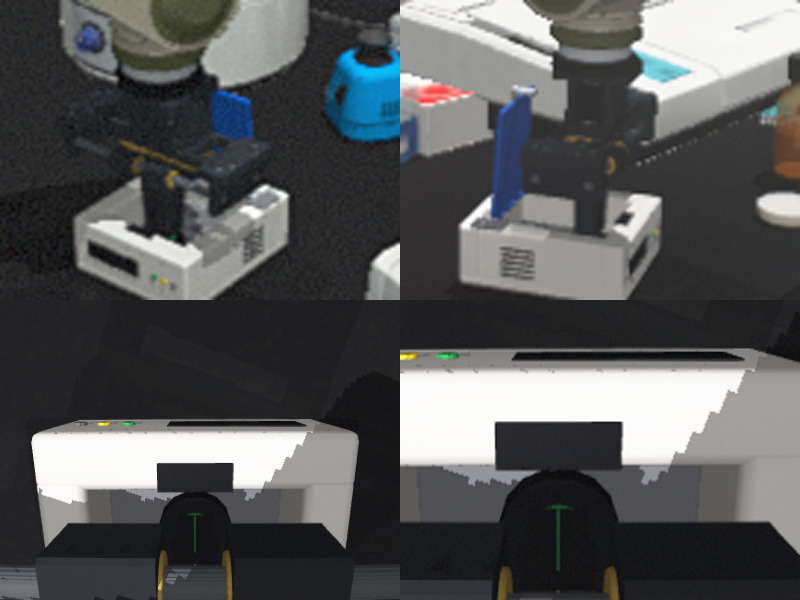

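Call:
send_rows(moves=[{"offset": [0, 0, -0.04], "roll": 0, "hand": 1}, {"offset": [0, 0, -0.08], "roll": 0, "hand": 1}, {"offset": [0, 0, -0.08], "roll": 0, "hand": 1}])

```text
t: 10.78
tool_pos: [499.8, 101.0, 8.4]
tcp_rot: [-3.14, 0.003, -2.818]
contact_force: [-13.8, -1.3, 40.2]
finger_gap: 0.4
gripper_force: 20.3
```

```bash
python3 - <<'E'
from h import *
np.set_printoptions(precision=1,suppress=True)
s=get_state(); print(s['t'],s['tool_pos'],s['contact_force'],s['torque'],s['finger_gap'])
a=np.radians(18.5)
im=get_image('wrist')
P=cloud(im,np.ones((480,640),bool))
d=P[:,:2]-[523.5,109]; x=d@[np.cos(a),np.sin(a)]; y=d@[-np.sin(a),np.cos(a)]
m=(abs(y)<22)&(x>-60)&(x<0)&(P[:,2]<62)
print(np.histogram(P[m,2],bins=np.arange(22,63,2)))
for z0 in range(24,62,4):
    q=m&(P[:,2]>=z0)&(P[:,2]<z0+4)
    if q.sum()>5: print(z0,q.sum(),np.percentile(x[q],[2,50,98]),np.percentile(y[q],[2,98]))
px=im['pixels'].astype(int); g=(px[...,1]>px[...,0]+25)&(px[...,1]>px[...,2]+20); g[:180]=0
P=cloud(im,g); print(len(P),np.median(P,0))
E
```

```text
10.775 [499.8 101.    8.4] [-13.8  -1.3  40.2] [-0.   2.2  0.1] 0.37093812211881444
(array([   0,  291,  648,   45,   66,   78,   81,  427,  525,   76,   82,
         79,  111,   91,  117,  116,  122,  136,  680, 1894]), array([22, 24, 26, 28, 30, 32, 34, 36, 38, 40, 42, 44, 46, 48, 50, 52, 54,
       56, 58, 60, 62]))
24 939 [-40.7 -35.1 -24.1] [-21.7  21.7]
28 111 [-41.6 -39.4 -27.4] [-14.6  18.1]
32 159 [-41.8 -39.6 -30.3] [-14.7  16.1]
36 952 [-41.5 -36.4 -12.3] [-14.1  15.9]
40 158 [-35.9 -33.8 -16.4] [-8.   8.8]
44 190 [-36.1 -34.3 -33.4] [-11.4  12.9]
48 208 [-36.1 -34.5 -33.8] [-12.8  13.4]
52 238 [-36.1 -34.6 -33.8] [-12.9  13.9]
56 816 [-59.8 -53.4 -33.9] [-21.  21.]
60 1894 [-59.8 -55.7 -34.2] [-20.6  20.5]
144 [492.2  99.3  39.8]
```

Key bottomed out on its hard stop (green visible level with its base); step 2 done. I'll lift away, go over the cover and down behind it.

Call:
send_rows(moves=[{"offset": [0, 0, 0.3], "roll": 0, "hand": 1}, {"offset": [0, 0, 1.5], "roll": 0, "hand": 1}, {"offset": [0, 0, 2.8], "roll": 0, "hand": 1}, {"offset": [0, 0, 4.1], "roll": 0, "hand": 1}, {"offset": [0.1, 0.03, 4.3], "roll": 0, "hand": 1}, {"offset": [1.4, 0.47, 4.3], "roll": 0, "hand": 1}, {"offset": [2.65, 0.89, 4.3], "roll": 0, "hand": 1}, {"offset": [2.65, 0.89, 4.3], "roll": 0, "hand": 1}, {"offset": [2.65, 0.89, 3.3], "roll": 0, "hand": 1}, {"offset": [2.65, 0.89, 2.45], "roll": 0, "hand": 1}, {"offset": [2.65, 0.89, 2.45], "roll": 0, "hand": 1}])

```text
t: 12.2
tool_pos: [603.4, 136.3, 100.2]
tcp_rot: [3.14, -0.006, -2.819]
contact_force: [0.3, -0.2, 0.3]
finger_gap: 0.1
gripper_force: 0.0
```

```bash
python3 - <<'E'
from h import *
np.set_printoptions(precision=3,suppress=True)
s=get_state(); p=np.array(s['tool_pos']); print(s['t'],p,s['contact_force'])
ims={n:get_image(n) for n in ['scene','side']}
f=lambda q:cv2.resize(q[...,::-1],(400,300),interpolation=cv2.INTER_CUBIC)
cv2.imwrite('pics/g.png',np.hstack([f(ims[n]['pixels'][150:270,250:410]) for n in ims]))
a=np.radians(18.5); 
for n in ims:
    P=cloud(ims[n],np.ones((480,640),bool))
    d=P[:,:2]-[523.5,109]; x=d@[np.cos(a),np.sin(a)]; y=d@[-np.sin(a),np.cos(a)]
    for z0 in range(100,220,12):
        m=(abs(y)<110)&(x>0)&(x<130)&(P[:,2]>z0)&(P[:,2]<z0+12)
        if m.sum()>5: print(n,z0,np.histogram(x[m],bins=np.arange(0,131,10))[0])
for i,th in enumerate(np.linspace(1.5,0,17)):
    r=74+10*(1-th/1.5)
    X=52-r*np.cos(th)+2.5*np.sin(th)+9; Z=57.5+r*np.sin(th)+2.5*np.cos(th)-30
    w=np.array([523.5+X*np.cos(a),109+X*np.sin(a),Z]); print(i,round(th,2),(w-p)/40)
E
```

```text
12.2 [603.356 136.331 100.16 ] [ 0.31  -0.187  0.336]
scene 100 [ 0  0  0  0 66 26  0  0  0  0  0  0  0]
scene 112 [ 0  0  0  0 89  3  0  0  0  0  0  0  0]
scene 124 [ 0  0  0  0 98  1  0  0  0  0  0  0  0]
scene 136 [ 0  0  0  0 99  3  0 22  8  5  0  0  0]
scene 148 [ 0  0  0  1 98  1  0 38 10  6  1  0  0]
scene 160 [ 0  0  2 13 23  0  0 38 14  5  0  0  0]
scene 172 [ 0  0  0  0  0  0  0 38 18  7  1  0  0]
scene 184 [ 0  0  0  0  0  0  0 22  7  1  0  0  0]
scene 196 [ 0  0  0  0  0 54 22 14 16 18 19 10  0]
scene 208 [  0   0   0   0   5 143  79  29  30  10   8  10   3]
side 100 [ 0  0  0  0 49  0  0  0  0  0  0  0  0]
side 112 [ 0  0  0  0 49  0  0  0  0  0  0  0  0]
side 124 [ 0  0  0  0 50  0  0  1  0  0  0  0  0]
side 136 [ 0  0  0  0 50  0  0 22 11  8  0  0  0]
side 148 [ 0  0  0  2 48  0  0 26 17  9  0  0  0]
side 160 [ 0  0  6 10 18  0  0 31 17  9  0  0  0]
side 172 [ 0  0  0  0  0  0  0 25  9  3  0  0  0]
side 184 [ 0  0  0  0  0  0  0 15  0  0  0  0  0]
side 196 [ 0  0  0  0  2 32 21 15 13 12 10 10  0]
side 208 [  0   0   0   0   8 104  33  31  17  20  19  16   0]
0 1.5 [-0.615 -0.221  0.033]
1 1.41 [-0.782 -0.277  0.034]
2 1.31 [-0.949 -0.333  0.018]
3 1.22 [-1.115 -0.388 -0.014]
4 1.12 [-1.279 -0.443 -0.064]
5 1.03 [-1.439 -0.497 -0.13 ]
6 0.94 [-1.593 -0.548 -0.213]
7 0.84 [-1.741 -0.598 -0.311]
8 0.75 [-1.88  -0.644 -0.425]
9 0.66 [-2.01  -0.688 -0.552]
10 0.56 [-2.128 -0.727 -0.694]
11 0.47 [-2.234 -0.763 -0.847]
12 0.38 [-2.326 -0.794 -1.012]
13 0.28 [-2.404 -0.82  -1.187]
14 0.19 [-2.467 -0.841 -1.369]
15 0.09 [-2.513 -0.856 -1.559]
16 0.0 [-2.542 -0.866 -1.754]
```

View pics/g.png

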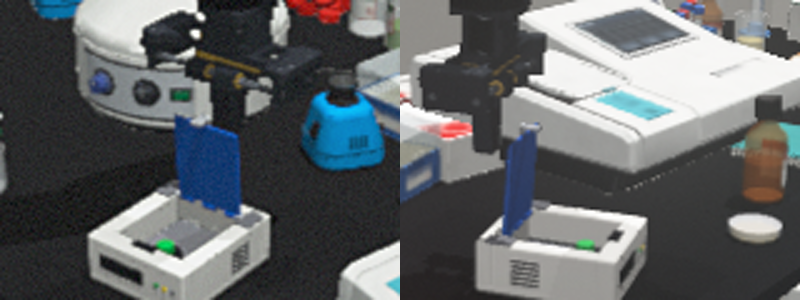

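Fingers are clear behind the upright cover (tip z≈132). Sweep it shut along the arc.

Call:
send_rows(moves=[{"offset": [-0.3, -0.1, 0], "roll": 0, "hand": 1}, {"offset": [-0.6, -0.2, 0], "roll": 0, "hand": 1}, {"offset": [-0.78, -0.27, 0], "roll": 0, "hand": 1}, {"offset": [-0.95, -0.33, -0.02], "roll": 0, "hand": 1}, {"offset": [-1.12, -0.385, -0.05], "roll": 0, "hand": 1}, {"offset": [-1.28, -0.44, -0.1], "roll": 0, "hand": 1}, {"offset": [-1.44, -0.495, -0.17], "roll": 0, "hand": 1}, {"offset": [-1.59, -0.545, -0.25], "roll": 0, "hand": 1}, {"offset": [-1.74, -0.595, -0.35], "roll": 0, "hand": 1}, {"offset": [-1.88, -0.64, -0.46], "roll": 0, "hand": 1}, {"offset": [-2.01, -0.685, -0.59], "roll": 0, "hand": 1}, {"offset": [-2.13, -0.725, -0.73], "roll": 0, "hand": 1}, {"offset": [-2.23, -0.76, -0.88], "roll": 0, "hand": 1}, {"offset": [-2.33, -0.79, -1.05], "roll": 0, "hand": 1}, {"offset": [-2.4, -0.82, -1.22], "roll": 0, "hand": 1}, {"offset": [-2.47, -0.84, -1.4], "roll": 0, "hand": 1}, {"offset": [-2.51, -0.855, -1.59], "roll": 0, "hand": 1}, {"offset": [-2.54, -0.865, -1.79], "roll": 0, "hand": 1}, {"offset": [-2.54, -0.865, -1.82], "roll": 0, "hand": 1}])

```text
t: 14.68
tool_pos: [503.3, 101.9, 29.0]
tcp_rot: [3.141, -0.001, -2.819]
contact_force: [-0.2, 0.8, 2.0]
finger_gap: 0.7
gripper_force: 1.0
```

Contact at flush with 2 N. Pressing in to the stop.

Call:
send_rows(moves=[{"offset": [0, 0, -0.08], "roll": 0, "hand": 1}, {"offset": [0, 0, -0.15], "roll": 0, "hand": 1}, {"offset": [0, 0, -0.19], "roll": 0, "hand": 1}, {"offset": [0, 0, -0.21], "roll": 0, "hand": 1}, {"offset": [0, 0, -0.21], "roll": 0, "hand": 1}])

```text
t: 15.3
tool_pos: [503.5, 101.9, 22.1]
tcp_rot: [-3.141, -0.0, -2.818]
contact_force: [-5.4, -2.2, 12.5]
finger_gap: 0.5
gripper_force: 6.5
```

Stop reached (12.5 N). Release and look.

Call:
send_rows(moves=[{"offset": [0, 0, 0], "roll": 0, "hand": 1}, {"offset": [0, 0, 0.1], "roll": 0, "hand": 1}, {"offset": [0, 0, 0.3], "roll": 0, "hand": 1}, {"offset": [-0.3, -0.1, 1.2], "roll": 0, "hand": 1}, {"offset": [-1.3, -0.43, 2.2], "roll": 0, "hand": 1}, {"offset": [-2.4, -0.8, 3.0], "roll": 0, "hand": 1}, {"offset": [-2.85, -0.95, 3.5], "roll": 0, "hand": 1}, {"offset": [-2.85, -0.95, 3.5], "roll": 0, "hand": 1}, {"offset": [-2.85, -0.95, 3.5], "roll": 0, "hand": 1}, {"offset": [-2.85, -0.95, 3.5], "roll": 0, "hand": 1}, {"offset": [-2.85, -0.95, 3.5], "roll": 0, "hand": 1}, {"offset": [-2.85, -0.95, 3.5], "roll": 0, "hand": 1}])

```text
t: 16.8
tool_pos: [389.9, 64.1, 160.9]
tcp_rot: [3.141, -0.001, -2.819]
contact_force: [-0.1, -0.7, 0.1]
finger_gap: 0.6
gripper_force: 0.0
```

```bash
python3 - <<'E'
from h import *
s=get_state(); print(s['t'],s['tool_pos'],s['contact_force'])
ims={n:get_image(n) for n in ['scene','side']}
f=lambda q:cv2.resize(q[...,::-1],(400,300),interpolation=cv2.INTER_CUBIC)
cv2.imwrite('pics/i.png',np.hstack([f(ims[n]['pixels'][150:270,250:410]) for n in ims]))
a=np.radians(18.5)
for n in ims:
    P=cloud(ims[n],np.ones((480,640),bool)); d=P[:,:2]-[523.5,109]; x=d@[np.cos(a),np.sin(a)]; y=d@[-np.sin(a),np.cos(a)]
    for x0 in (-48,-30,0,30):
        m=(abs(y)<36)&(x>x0)&(x<x0+15)&(P[:,2]<130); print(n,x0,np.median(P[m,2]),P[m,2].max())
E
```

```text
16.8 [389.85219191  64.09481608 160.86989825] [-0.10479112 -0.67698181  0.08859823]
scene -48 -287.1641363611004 63.921164498535404
scene -30 -607.5435052224963 65.30155447514437
scene 0 -614.3651329132226 63.753492530299695
scene 30 -610.0966872670659 64.18998738795688
side -48 -284.3353725357117 63.95643819594426
side -30 -283.9335722872728 64.4759852072221
side 0 -282.2828688089004 64.0653402591696
side 30 -282.6621335996917 63.432218803840385
```

View pics/i.png

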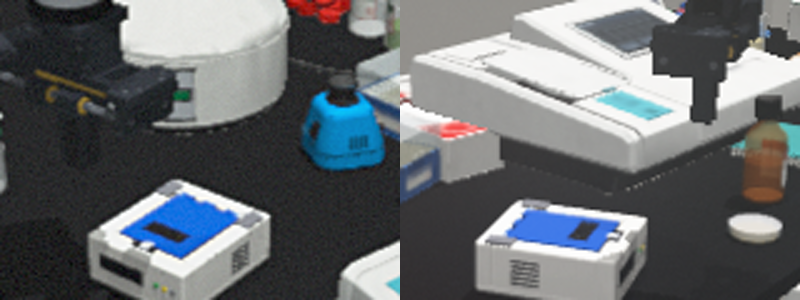

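The cover stays flush and latched more than a second after release. The arm is clear and the bystanders weren't touched.

```bash
python3 -c "
from bench import *
print(hand_in())"
```

```text
the job is handed in; nothing more can be done
None
```

Job handed in at about 17 s of the 56 s allowed: the cover popped open, the start key was pressed to its stop, and the cover was swung shut and stayed flush after release; the arm is clear and the bystanders were never touched, but the hand-in call gave no verdict.

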